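Shut the marked stopcock under the sliding cover

TASK

Push the dark steel cover of the white stopcock box all the way back to uncover the two valve handles, then push the red handle with the white band clockwise to its stop, so that this valve is fully shut. Use only the outside of the fingers: grasp and lift nothing, leave the blue handle and the loose things round the box as they stand, and finish clear of everything with the cover still back.

Things in the scene. Friction and masses are not known exactly. Their poses are not given: they have to be found in the camera images.
- valve_box: white stopcock box fixed on the worktop, 275 mm deep (its x), 220 wide (y), 66 high. Origin on the worktop, under the middle of the open well in its front part; +x to its rear (away from the robot), +y to its left, z up. Front wall's outer face x = -75 mm, rim 55 mm high; behind the well a closed grey deck runs to x = 200 mm. Two hose tails stick out 22 mm in front, up to 31 mm high.
- well (a point): middle of the well's floor, 8 mm above the worktop (x = y = 0 of the box). Inside, the well runs from x = -65 to +65 mm and y = -100 to +100 mm. In it stand the two valves; a copper pipe runs along x under each handle, at y = -37.5 and +37.5 mm, its top 22 mm above the worktop. Left of the box stands the tall centrifuge: keep right of y = -0.14 m or in front of x = 0.46 m (world).
- cover (a joint): travel (m) of the steel cover to the rear (+x of the box): 0 = covers the well, 0.12 = fully back on its stop, well open from x = -65 to +45 mm. Starts at 0 to 0.015. Captive in side rails; stays where left; slides at about 3 N. Plate 196 mm wide, its upper face 61 mm above the worktop, a black push ridge near its front edge.
- ridge (a point): middle of the upright front face (facing the box's -x) of the black push ridge; moves with the cover. Ridge 100 mm wide (y); the face runs from 61 to 85 mm above the worktop, this point at 74 mm; behind it slopes down as a wedge over 50 mm. The plate reaches 13 mm ahead of the face. At cover = 0 the point is at x = -62 mm, y = 0 of the box.
- red_handle (a joint): angle (rad) of the red valve handle (the marked one, red with a white band): 0 = open, pointing to the front of the box (its -x); grows clockwise seen from above; 1.571 = shut, against its stop, pointing to the box's left (+y). Starts at 0 to 0.2. A stiff hinge: about 2 to 3 N at the grip; it stays where it is left.
- red_grip (a point): centre of the red handle's grip, 30 mm from its pivot, 40 mm above the worktop; moves with the handle. The grip is an upright bar 34 mm long (13 to 47 mm from the pivot), 12 mm thick, from 28 to 52 mm above the worktop.
- red_pivot (a point): point on the vertical turning axis of the red handle, 40 mm above the worktop; fixed in the box at x = 30 mm, y = -37.5 or +37.5 mm (which of the two colours is on which side differs from start to start).
- blue_handle (a joint): angle (rad) of the blue valve handle (the other one, plain blue): 0 = open, pointing to the front of the box (its -x); grows clockwise seen from above; 1.571 = shut, against its stop, pointing to the box's left (+y). Starts at 0 to 0.2. A stiff hinge: about 2 to 3 N at the grip; it stays where it is left.
- blue_grip (a point): centre of the blue handle's grip, 30 mm from its pivot, 40 mm above the worktop; moves with the handle. The grip is an upright bar 34 mm long (13 to 47 mm from the pivot), 12 mm thick, from 28 to 52 mm above the worktop.
- blue_pivot (a point): point on the vertical turning axis of the blue handle, 40 mm above the worktop; fixed in the box at x = 30 mm, y = -37.5 or +37.5 mm (which of the two colours is on which side differs from start to start).
- tube_0: tube with blue screw cap, 34 mm across, 114 mm tall; loose bystander near the box, origin at the centre of its underside.
- reagent_c: white bottle with white cap, 44 mm across, 84 mm tall; loose bystander near the box, origin at the centre of its underside.
- sample_jar: squat jar with yellow lid, 60 mm across, 62 mm tall; loose bystander near the box, origin at the centre of its underside.
- coverslip_box: small box, blue over white, 32x32x22 mm; loose bystander near the box, origin at the centre of its underside.
- oil_bottle: small brown bottle with black cap, 24 mm across, 58 mm tall; loose bystander near the box, origin at the centre of its underside.

How it is judged (in metres and radians):
On the way, in this order (a step that is already met when the one before it is completed fails the run):
1. the cover is slid fully back while the red valve is still open (value of joint cover above 0.108 m and value of joint red_handle below 0.5 rad), for 0.1 s.
2. the red handle is pushed shut with the cover back (value of joint red_handle above 1.42 rad and value of joint cover above 0.105 m), for 0.2 s.
At the end, for the whole second after the job is handed in: The cover stands within 15 mm of its rear stop, the red handle within 0.15 rad of shut, the blue handle's grip within 6 mm of where it was, and the bystanders upright within 20 mm of where they stood (all of step 2 and distance of blue_grip from where it was at the start of the episode below 0.006 m and distance of each of tube_0, reagent_c, sample_jar, coverslip_box, oil_bottle from where it was at the start of the episode below 0.02 m and angle between each of tube_0, reagent_c, sample_jar, coverslip_box, oil_bottle's own z axis and vertical below 0.3 rad); the robot touches nothing.
It fails at once if the blue handle is pushed (grip moved more than 8 mm) (distance of blue_grip from where it was at the start of the episode above 0.008 m).
It fails at once if a bystander is lifted, carried, shoved (more than 20 mm) or knocked over (distance of any of tube_0, reagent_c, sample_jar, coverslip_box, oil_bottle from where it was at the start of the episode above 0.02 m or angle between any of tube_0, reagent_c, sample_jar, coverslip_box, oil_bottle's own z axis and vertical above 0.4 rad).
It also fails if it takes over 43 s, if anything falls off the work surface, if the arm or the gripper's body presses on something with over 40 N, if the wrist force passes 120 N, or if a joint passes its speed limit or range.

ROBOT

A 7-joint arm with a two-finger parallel gripper is mounted at the origin on a cart in front of the work surface, level with it; the furniture and walls round the work are solid. World frame = base frame: x ahead of the robot, y to its left, z up, the work surface at z = 0. Lengths are in m, angles in degrees, forces in N, time in s.
With the tool pointing down it reaches from about 0.35 to 0.9 m from the base axis. Payload 19.9 kg.
Tool frame: the origin (TCP) lies between the finger pads; the fingertips stand manip.tip_extent ahead of it and the grasp point (between the pads) lies 3 mm ahead of it (manip.tip_extent is the distance from the TCP to the fingertips, in m); z points along the fingers, y is the line along which they close (so a half turn about z gives the same grasp; the last joint's range is limited). The gripper opens to 85 mm and grips with 20 to 120 N. Pads are 22 mm wide; open, the fingers measure 114 mm over their backs; the gripper's body (76 mm by 85 mm) begins 54 mm behind the grasp point. The pads swing forward as they close: fully open they stand 13 mm farther back than shut.
Start: joints at [-79.154, 23.915, -0.59, 92.452, 0.269, 63.638, -3.037], TCP at [0.143, 0.608, 0.253] pointing down, gripper open.
Joint ranges: [-161.28, 161.28], [-22.2, 115.67], [-73.04, 71.86], [3.21, 147.25], [-68.34, 248.33], [10.77, 114.83], [-161.83, 161.83]. Speed limits (degrees/s): [108.29, 108.29, 136.94, 136.94, 172.46, 172.46, 172.46].

INTERFACE

Orientations are given as a 3x3 rotation matrix whose columns are the frame's x, y, z axes.
In Python, from workcell import manip, vision, finish_job gives the robot as it stands. The module is installed in compiled form; this text tells all that it offers.
- The arm moves only by the tool drive_tool, never from a script. Its argument "motion" is a list of rows, each an object of numbers: "hand": the closure, from 0 (fully open) to 1 (shut); "dx", "dy", "dz": the shift along the tool's x, y, z in cm; "ax", "ay", "az": the turn, a rotation vector about the tool's x, y, z in rad. In form: [{"hand": .., "dx": .., "dy": .., "dz": .., "ax": .., "ay": .., "az": ..}, ...]. A call has 1 to 5 rows; each row shifts and turns the commanded pose from where the row before left it, along the tool's axes as they then stand; what a row does not reach is not made up. A row lasts 1/8 s, in which the tool goes at most 62.5 mm and 10.7 degrees, less where a joint would pass 70% of its speed; a pose out of reach is approached as far as the arm can. A call with a gripper value outside its range is refused whole. The fingers move at their own pace and stop on an object; the grip force is fixed at half the most. Time passes only in rows, so rows that do not move let the fingers close. It gives the time, the measured TCP pose, the force, the opening and the grip force at its end, in the units of the state.
- manip.sense(): the state, without advancing time (a new reading comes with each control period).
- vision.snapshot(name): name is "side" or "top"; returns (picture, depth): 480x640x3 uint8, red, green, blue; 480x640 float32, m along the optical axis (not along the pixel's ray), 0 where there is no reading.
- vision.camera_model(name): a dict with "fx", "fy", "cx", "cy" (pixels), "k1" (the pictures are not rectified: a ray, as slopes to the right and down, at radius r is drawn at 1 + k1 r^2 times it, then the intrinsics apply), "R" (3x3) and "t" (3): a world point X has camera coordinates R X + t. Camera axes: x right, y down, z forward; pixel columns grow to the right and rows downward; lengths in m; the calibration is good to about 2 mm. A picture is of the moment at which its call begins. camera_model takes no time and is no camera call.
- finish_job(): hands the job in; it is judged then, once.
The state is a dict: "clock": time; "joints": joint angles; "qd": joint speeds; "joint_torque": joint torques, N m; "ee_pos": TCP position; "ee_rot": TCP orientation; "ft_force": force on the tool from outside, world axes, zero at the start; "wrist_torque": the same for the moment, N m; "opening": finger opening in m; "grasp_force": force on a finger pad.
Only numpy, scipy, OpenCV 4.12 (cv2) and the standard library are available. Lean on these libraries where they do the work, as an engineer would, in place of code of your own. Each camera call takes 0.05 s, during which the arm holds its last target. There are 200 camera calls.

## Working session

There is one attempt and no reset: what is moved stays moved. The work goes in short steps, Python scripts to look and compute and a tool call to move; the robot and the scene stay as the last step left them, time stands still between calls to the robot, and variables do not carry over. Pictures are saved under pics/ and viewed, at most 10 in all, crops included, and the job is handed in when it is done.

Besides the shell and the picture viewer there is one more tool, called after "Call:" by a JSON object that holds its "api" and its "payload". drive_tool: Moves the arm, as the interface text tells. Its arguments: {"type":"object","properties":{"motion":{"type":"array","items":{"type":"object","properties":{"hand":{"type":"number"},"dx":{"type":"number"},"dy":{"type":"number"},"dz":{"type":"number"},"ax":{"type":"number"},"ay":{"type":"number"},"az":{"type":"number"}}}}},"required":["motion"]}

```bash
mkdir -p pics; cat > h.py <<'E'
import numpy as np, cv2
from workcell import manip, vision, finish_job
def snap(n):
    p,d=vision.snapshot(n); np.savez(f'{n}.npz',p=p,d=d); return p,d
def ray(n,u,v):
    m=vision.camera_model(n); a=np.array([(u-m['cx'])/m['fx'],(v-m['cy'])/m['fy']]); s=a.copy()
    for _ in range(20): s=a/(1+m['k1']*(s@s))
    R=np.array(m['R']);t=np.array(m['t']); return -R.T@t, R.T@np.array([s[0],s[1],1.])
def plane(n,u,v,z):
    o,d=ray(n,u,v); return o+d*(z-o[2])/d[2]
def pt(n,u,v,dep):
    o,d=ray(n,u,v); return o+d*dep
def cloud(n,d):
    m=vision.camera_model(n); v,u=np.mgrid[:480,:640]; a=np.stack([(u-m['cx'])/m['fx'],(v-m['cy'])/m['fy']],-1); s=a.copy()
    for _ in range(20): s=a/(1+m['k1']*(s**2).sum(-1,keepdims=True))
    c=np.concatenate([s,np.ones((480,640,1))],-1)*d[...,None]
    return (c-np.array(m['t']))@np.array(m['R'])
E
python3 - <<'E'
from h import *
ims=[]
for n in('top','side'):
    p,d=snap(n); cv2.imwrite(f'pics/{n}0.png',p[...,::-1]); m=vision.camera_model(n); print(n,np.round(-np.array(m['R']).T@m['t'],3),np.round(m['R'],2).tolist(),m['fx'])
s=manip.sense(); print(s['ee_pos'],s['ee_rot'],s['opening'],manip.tip_extent,s['clock'])
E
```

```text
top [ 0.305 -0.268  1.048] [[-0.01, -1.0, 0.02], [-0.99, 0.0, -0.16], [0.16, -0.02, -0.99]] 521.1540097526591
side [ 0.019 -1.048  0.58 ] [[0.86, -0.52, -0.02], [-0.27, -0.41, -0.87], [0.44, 0.75, -0.49]] 511.6255803867219
[0.14291781 0.60815664 0.25271058] [[-9.73477618e-01  2.28782212e-01 -1.62747138e-04]
 [ 2.28782253e-01  9.73477021e-01 -1.08223455e-03]
 [-8.91654161e-05 -1.09076477e-03 -9.99999401e-01]] 0.08523222754020265 0.022 0.1
```

View pics/top0.png

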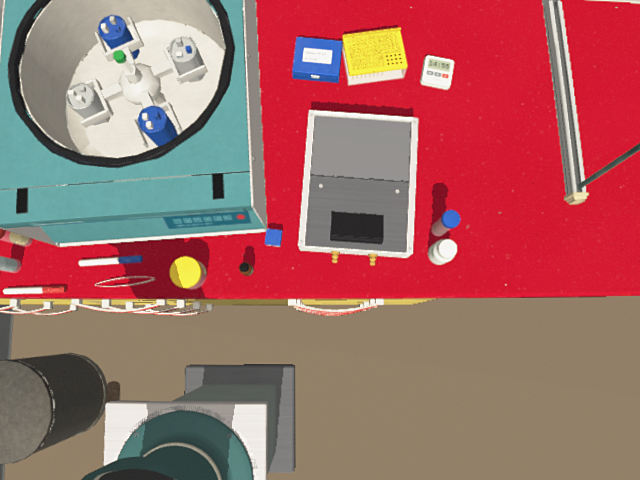

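View pics/side0.png

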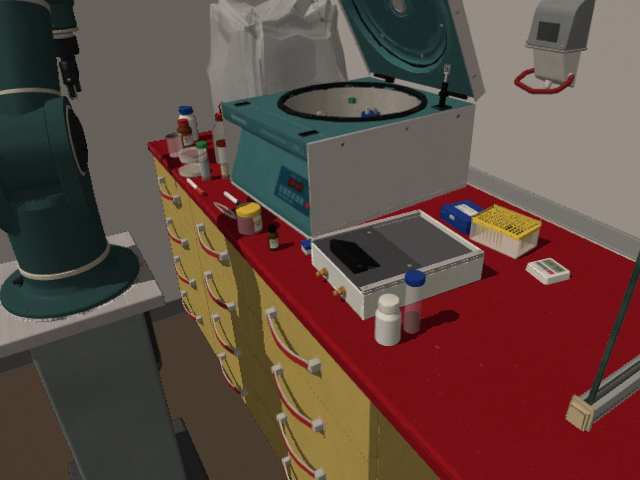

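The top view shows the box at pixels (300..418, 108..257), with the ridge at (331..384, 212..242). The white bottle (442,251) and the tube (450,219) stand to its right, with the coverslip box (273,237) and oil bottle (247,268) to its left.

```bash
cat > m.py <<'E'
from h import *
import sys
p,d=np.load('top.npz')['p'],np.load('top.npz')['d']
P=cloud('top',d); v,u=np.mgrid[:480,:640]
win=(u>280)&(u<428)&(v>95)&(v<262)
k=win&(P[...,2]>.045)&(P[...,2]<.075)
n,l,st,c=cv2.connectedComponentsWithStats(k.astype(np.uint8)); k=l==1+np.argmax(st[1:,4])
Q=P[k][:,:2].astype(np.float32); r=cv2.minAreaRect(Q*1000); b=cv2.boxPoints(r)
print('rect',r,b.round(1).tolist(), 'z',np.percentile(P[k][:,2],[5,25,50,75,95]).round(4))
g=p.max(-1).astype(int); k=win&(g<40)&(v>150)
n,l,st,c=cv2.connectedComponentsWithStats(k.astype(np.uint8)); j=1+np.argmax(st[1:,4]); k=l==j
print('ridge px',st[j],'px rect',cv2.boxPoints(cv2.minAreaRect(np.argwhere(k)[:,::-1].astype(np.float32))).round(1).tolist())
Q=P[k]; print('ridge z',np.percentile(Q[:,2],[2,50,98]).round(4)); top=Q[Q[:,2]>.078]; print('hi part',top.min(0).round(3),top.max(0).round(3),top.mean(0).round(3))
for nm,(a,e) in dict(white=(442,248),tube=(452,218),cover=(273,237),oil=(247,268)).items(): print(nm,P[e,a].round(3))
E
python3 m.py; python3 - <<'E'
from h import *
# ridge front-top edge ends: top view
for uv in [(331,241),(384,243)]: print('top z.085',plane('top',*uv,.085).round(4),'z.061',plane('top',*uv,.061).round(4))
d=np.load('side.npz')['d'];P=cloud('side',d)
for uv in [(331,242),(358,270),(345,250),(400,300),(312,240)]: print(uv,P[uv[1],uv[0]].round(4))
E
```

```text
rect ((581.23828125, -343.55316162109375), (221.33668518066406, 277.971435546875), 85.87895202636719) [[434.70001220703125, -443.8999938964844], [711.9000244140625, -463.8999938964844], [727.7999877929688, -243.1999969482422], [450.6000061035156, -223.1999969482422]] z [0.0516 0.0542 0.0591 0.0624 0.0676]
ridge px [332 212  10  19  41] px rect [[329.79998779296875, 229.1999969482422], [332.0, 211.89999389648438], [341.0, 213.0], [338.79998779296875, 230.39999389648438]]
ridge z [0.0634 0.0708 0.0816]
hi part [ 0.478 -0.296  0.078] [ 0.487 -0.289  0.083] [ 0.483 -0.292  0.08 ]
white [ 0.443 -0.495  0.086]
tube [ 0.495 -0.51   0.114]
cover [ 0.475 -0.173  0.024]
oil [ 0.409 -0.127  0.058]
top z.085 [ 0.4569 -0.2869  0.085 ] z.061 [ 0.4607 -0.2873  0.061 ]
top z.085 [ 0.4528 -0.3862  0.085 ] z.061 [ 0.4565 -0.3891  0.061 ]
(331, 242) [ 0.4618 -0.292   0.0828]
(358, 270) [ 0.4627 -0.3868  0.0683]
(345, 250) [ 0.4672 -0.335   0.0841]
(400, 300) [ 0.5153 -0.4487  0.0175]
(312, 240) [ 0.4526 -0.2299  0.0608]
```

Call:
{"api": "drive_tool", "payload": {"motion": [{"hand":1,"dz":-2.5,"az":0.1765},{"hand":1,"dz":-2.5,"az":0.1765},{"hand":1,"dz":-2.5,"az":0.1765},{"hand":1,"dz":-2.5,"az":0.1765},{"hand":1,"az":0.1765}]}}

```text
invalid input at $.motion[0]: expected keys hand, dx, dy, dz, ax, ay, az
```

Call:
{"api": "drive_tool", "payload": {"motion": [{"hand":1,"az":0.1765},{"hand":1,"az":0.1765},{"hand":1,"az":0.1765},{"hand":1,"dx":-4,"dy":4.2},{"hand":1,"dx":-4,"dy":4.2}]}}

```text
invalid input at $.motion[0]: expected keys hand, dx, dy, dz, ax, ay, az
```

Call:
{"api": "drive_tool", "payload": {"motion": [{"hand":1,"dx":-4,"dy":4.2},{"hand":1,"dx":-4,"dy":4.2},{"hand":1,"dx":-4,"dy":4.2},{"hand":1,"dx":-4,"dy":4.2},{"hand":1,"dx":-5,"dy":0.3}]}}

```text
invalid input at $.motion[0]: expected keys hand, dx, dy, dz, ax, ay, az
```

Call:
{"api": "drive_tool", "payload": {"motion": [{"hand":1,"dx":-5,"dy":0.3},{"hand":1,"dx":-5,"dy":0.3},{"hand":1,"dx":-5,"dy":0.3},{"hand":1,"dx":-5,"dy":0.3},{"hand":1,"dx":-5,"dy":0.3}]}}

```text
invalid input at $.motion[0]: expected keys hand, dx, dy, dz, ax, ay, az
```

All keys are needed in each row.

Call:
{"api": "drive_tool", "payload": {"motion": [{"hand":1,"dx":0,"dy":0,"dz":-2.5,"ax":0,"ay":0,"az":0.1765},{"hand":1,"dx":0,"dy":0,"dz":-2.5,"ax":0,"ay":0,"az":0.1765},{"hand":1,"dx":0,"dy":0,"dz":-2.5,"ax":0,"ay":0,"az":0.1765},{"hand":1,"dx":0,"dy":0,"dz":-2.5,"ax":0,"ay":0,"az":0.1765},{"hand":1,"dx":0,"dy":0,"dz":0,"ax":0,"ay":0,"az":0.1765}]}}

```text
clock: 0.72
ee_pos: [0.1431, 0.6089, 0.355]
ee_rot: [[-0.436, 0.9, 0.0], [0.9, 0.436, 0.002], [0.002, 0.001, -1.0]]
ft_force: [-0.8, -0.6, -1.2]
opening: 0.0002
grasp_force: 0.0
```

Call:
{"api": "drive_tool", "payload": {"motion": [{"hand":1,"dx":0,"dy":0,"dz":0,"ax":0,"ay":0,"az":0.1765},{"hand":1,"dx":0,"dy":0,"dz":0,"ax":0,"ay":0,"az":0.1765},{"hand":1,"dx":0,"dy":0,"dz":0,"ax":0,"ay":0,"az":0.1765},{"hand":1,"dx":-4,"dy":4.2,"dz":0,"ax":0,"ay":0,"az":0},{"hand":1,"dx":-4,"dy":4.2,"dz":0,"ax":0,"ay":0,"az":0}]}}

```text
clock: 1.35
ee_pos: [0.2216, 0.5214, 0.3527]
ee_rot: [[0.071, 0.997, -0.0], [0.997, -0.071, -0.001], [-0.001, 0.0, -1.0]]
ft_force: [1.8, 1.5, 0.5]
opening: -0.0004
grasp_force: 0.0
```

Tracking is good.

Call:
{"api": "drive_tool", "payload": {"motion": [{"hand":1,"dx":-4,"dy":4.2,"dz":0,"ax":0,"ay":0,"az":0},{"hand":1,"dx":-4,"dy":4.2,"dz":0,"ax":0,"ay":0,"az":0},{"hand":1,"dx":-4,"dy":4.2,"dz":0,"ax":0,"ay":0,"az":0},{"hand":1,"dx":-4,"dy":4.2,"dz":0,"ax":0,"ay":0,"az":0},{"hand":1,"dx":-5,"dy":0.3,"dz":0,"ax":0,"ay":0,"az":0}]}}

```text
clock: 1.98
ee_pos: [0.3783, 0.2987, 0.3528]
ee_rot: [[0.075, 0.997, 0.0], [0.997, -0.075, -0.001], [-0.001, 0.0, -1.0]]
ft_force: [-0.6, -0.5, -0.2]
opening: -0.0003
grasp_force: 0.0
```

Call:
{"api": "drive_tool", "payload": {"motion": [{"hand":1,"dx":-5,"dy":0.3,"dz":0,"ax":0,"ay":0,"az":0},{"hand":1,"dx":-5,"dy":0.3,"dz":0,"ax":0,"ay":0,"az":0},{"hand":1,"dx":-5,"dy":0.3,"dz":0,"ax":0,"ay":0,"az":0},{"hand":1,"dx":-5,"dy":0.3,"dz":0,"ax":0,"ay":0,"az":0},{"hand":1,"dx":-5,"dy":0.3,"dz":0,"ax":0,"ay":0,"az":0}]}}

```text
clock: 2.6
ee_pos: [0.373, 0.0487, 0.3532]
ee_rot: [[0.072, 0.997, -0.0], [0.997, -0.072, 0.0], [0.0, -0.0, -1.0]]
ft_force: [0.6, -0.1, 0.6]
opening: -0.0001
grasp_force: 0.0
```

Call:
{"api": "drive_tool", "payload": {"motion": [{"hand":1,"dx":-5,"dy":0.3,"dz":0,"ax":0,"ay":0,"az":0},{"hand":1,"dx":-5,"dy":0.6,"dz":0,"ax":0,"ay":0,"az":0},{"hand":1,"dx":-5,"dy":0.6,"dz":0,"ax":0,"ay":0,"az":0},{"hand":1,"dx":-5,"dy":0.6,"dz":0,"ax":0,"ay":0,"az":0},{"hand":1,"dx":-5,"dy":0.6,"dz":0,"ax":0,"ay":0,"az":0}]}}

```text
clock: 3.22
ee_pos: [0.3819, -0.2027, 0.3533]
ee_rot: [[0.072, 0.997, 0.001], [0.997, -0.072, 0.001], [0.001, 0.001, -1.0]]
ft_force: [1.4, -0.2, -0.2]
opening: 0.0003
grasp_force: 0.0
```

Call:
{"api": "drive_tool", "payload": {"motion": [{"hand":1,"dx":-4.2,"dy":1.4,"dz":3,"ax":0,"ay":0,"az":0},{"hand":1,"dx":-4.2,"dy":1.4,"dz":4,"ax":0,"ay":0,"az":0},{"hand":1,"dx":-4.2,"dy":1.3,"dz":4,"ax":0,"ay":0,"az":0},{"hand":1,"dx":0,"dy":0,"dz":6,"ax":0,"ay":0,"az":0},{"hand":1,"dx":0,"dy":0,"dz":4,"ax":0,"ay":0,"az":0}]}}

```text
clock: 3.85
ee_pos: [0.4009, -0.2711, 0.1846]
ee_rot: [[0.068, 0.998, -0.011], [0.998, -0.068, 0.012], [0.011, -0.012, -1.0]]
ft_force: [1.0, -0.3, 0.2]
opening: 0.0
grasp_force: 0.0
```

Call:
{"api": "drive_tool", "payload": {"motion": [{"hand":1,"dx":0,"dy":0,"dz":3.5,"ax":0,"ay":0,"az":0},{"hand":1,"dx":0,"dy":0,"dz":1.5,"ax":0,"ay":0,"az":0},{"hand":1,"dx":0,"dy":0,"dz":0,"ax":0,"ay":0,"az":0}]}}

```text
clock: 4.22
ee_pos: [0.4014, -0.2704, 0.1373]
ee_rot: [[0.067, 0.998, -0.009], [0.998, -0.067, 0.012], [0.011, -0.01, -1.0]]
ft_force: [-0.2, -0.2, 0.1]
opening: 0.0
grasp_force: 0.0
```

```bash
python3 - <<'E'
from h import *
s=manip.sense(); print(s['ee_pos'],s['ft_force'])
p,d=snap('side'); cv2.imwrite('pics/s1.png',cv2.resize(p[150:350,250:500,::-1],(750,600)))
E
```

```text
[ 0.40138541 -0.2704437   0.13729124] [-0.17240932 -0.22398779  0.10254176]
```

View pics/s1.png

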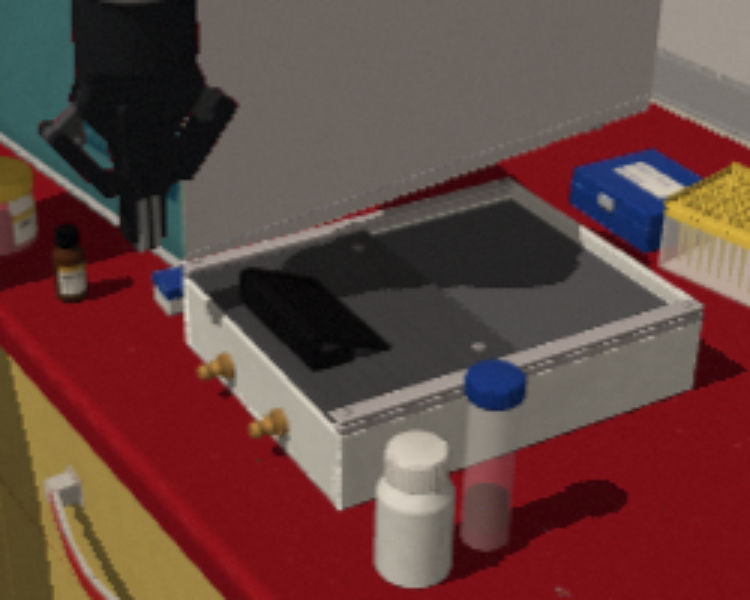

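The closed fingers hover in front-left of the ridge (tips at about crop pixel 148,245). The bystanders are untouched, and joint speed capping left the tool about 6 cm short in y.

Call:
{"api": "drive_tool", "payload": {"motion": [{"hand":1,"dx":-2,"dy":0.6,"dz":0,"ax":0,"ay":0,"az":0},{"hand":1,"dx":-2,"dy":0.5,"dz":0,"ax":0,"ay":0,"az":0},{"hand":1,"dx":-2,"dy":0.4,"dz":1,"ax":0,"ay":0,"az":0},{"hand":1,"dx":0,"dy":0,"dz":2,"ax":0,"ay":0,"az":0},{"hand":1,"dx":0,"dy":0,"dz":1.7,"ax":0,"ay":0,"az":0}]}}

```text
clock: 4.9
ee_pos: [0.4125, -0.3301, 0.089]
ee_rot: [[0.066, 0.998, -0.007], [0.998, -0.066, 0.012], [0.011, -0.008, -1.0]]
ft_force: [-0.4, 0.6, -0.1]
opening: -0.0
grasp_force: 0.0
```

Call:
{"api": "drive_tool", "payload": {"motion": [{"hand":1,"dx":0,"dy":0.5,"dz":0,"ax":0,"ay":0,"az":0},{"hand":1,"dx":0,"dy":0.5,"dz":0,"ax":0,"ay":0,"az":0}]}}

```text
clock: 5.15
ee_pos: [0.4228, -0.3311, 0.0899]
ee_rot: [[0.066, 0.998, -0.008], [0.998, -0.066, 0.012], [0.011, -0.008, -1.0]]
ft_force: [0.2, 0.5, -0.7]
opening: -0.0
grasp_force: 0.0
```

Call:
{"api": "drive_tool", "payload": {"motion": [{"hand":1,"dx":0,"dy":1,"dz":0,"ax":0,"ay":0,"az":0},{"hand":1,"dx":0,"dy":1,"dz":0,"ax":0,"ay":0,"az":0},{"hand":1,"dx":0,"dy":1,"dz":0,"ax":0,"ay":0,"az":0},{"hand":1,"dx":0,"dy":1,"dz":0,"ax":0,"ay":0,"az":0},{"hand":1,"dx":0,"dy":1,"dz":0,"ax":0,"ay":0,"az":0}]}}

```text
clock: 5.78
ee_pos: [0.4726, -0.3348, 0.089]
ee_rot: [[0.067, 0.998, -0.008], [0.998, -0.067, 0.012], [0.011, -0.009, -1.0]]
ft_force: [-2.3, -0.8, 2.9]
opening: 0.0001
grasp_force: 1.4
```

Call:
{"api": "drive_tool", "payload": {"motion": [{"hand":1,"dx":0,"dy":1.5,"dz":0,"ax":0,"ay":0,"az":0},{"hand":1,"dx":0,"dy":1.5,"dz":0,"ax":0,"ay":0,"az":0},{"hand":1,"dx":0,"dy":1.5,"dz":0,"ax":0,"ay":0,"az":0},{"hand":1,"dx":0,"dy":1.5,"dz":0,"ax":0,"ay":0,"az":0},{"hand":1,"dx":0,"dy":1,"dz":0,"ax":0,"ay":0,"az":0}]}}

```text
clock: 6.4
ee_pos: [0.5429, -0.3393, 0.0882]
ee_rot: [[0.066, 0.998, -0.008], [0.998, -0.066, 0.012], [0.011, -0.009, -1.0]]
ft_force: [-2.4, -0.8, 2.0]
opening: -0.0
grasp_force: 1.4
```

Call:
{"api": "drive_tool", "payload": {"motion": [{"hand":1,"dx":0,"dy":0.6,"dz":0,"ax":0,"ay":0,"az":0},{"hand":1,"dx":0,"dy":0.6,"dz":0,"ax":0,"ay":0,"az":0},{"hand":1,"dx":0,"dy":0.4,"dz":0,"ax":0,"ay":0,"az":0}]}}

```text
clock: 6.78
ee_pos: [0.558, -0.3404, 0.0882]
ee_rot: [[0.067, 0.998, -0.008], [0.998, -0.067, 0.012], [0.011, -0.009, -1.0]]
ft_force: [-2.3, -0.1, 2.6]
opening: 0.0004
grasp_force: 1.3
```

Call:
{"api": "drive_tool", "payload": {"motion": [{"hand":1,"dx":0,"dy":0.3,"dz":0,"ax":0,"ay":0,"az":0},{"hand":1,"dx":0,"dy":0.3,"dz":0,"ax":0,"ay":0,"az":0}]}}

```text
clock: 7.02
ee_pos: [0.5631, -0.3408, 0.0881]
ee_rot: [[0.067, 0.998, -0.01], [0.998, -0.067, 0.012], [0.012, -0.01, -1.0]]
ft_force: [-19.7, 5.3, 12.2]
opening: -0.0001
grasp_force: 10.5
```

The force jumped to 20 N, so the cover is on its stop. I'll back off and look.

Call:
{"api": "drive_tool", "payload": {"motion": [{"hand":1,"dx":0,"dy":-1,"dz":0,"ax":0,"ay":0,"az":0},{"hand":1,"dx":0,"dy":-2,"dz":-3,"ax":0,"ay":0,"az":0},{"hand":1,"dx":0,"dy":-4,"dz":-3,"ax":0,"ay":0,"az":0},{"hand":1,"dx":0,"dy":-4,"dz":-2,"ax":0,"ay":0,"az":0},{"hand":1,"dx":0,"dy":-4,"dz":0,"ax":0,"ay":0,"az":0}]}}

```text
clock: 7.65
ee_pos: [0.4139, -0.3319, 0.1706]
ee_rot: [[0.067, 0.998, -0.005], [0.998, -0.067, 0.011], [0.011, -0.006, -1.0]]
ft_force: [-0.4, -1.3, -0.1]
opening: 0.0003
grasp_force: 0.0
```

```bash
python3 - <<'E'
from h import *
s=manip.sense(); print(s['ee_pos'],s['ft_force'])
p,d=snap('side'); a=cv2.resize(p[190:340,290:490,::-1],(800,600)); cv2.imwrite('pics/s2.png',a)
p,d=snap('top'); cv2.imwrite('pics/t2.png',cv2.resize(p[100:280,240:480,::-1],(800,600)))
E
```

```text
[ 0.41391131 -0.33185288  0.17064241] [-0.37005723 -1.29417651 -0.06751528]
```

View pics/t2.png

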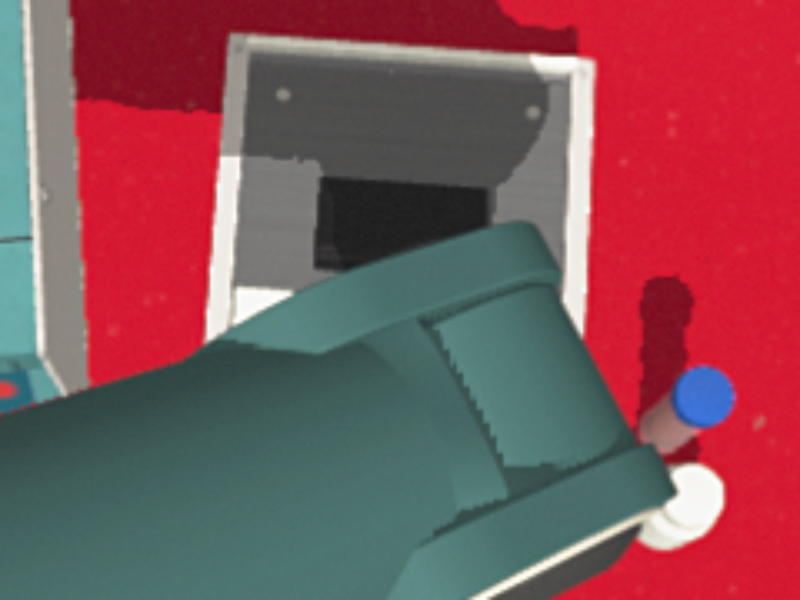

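View pics/s2.png

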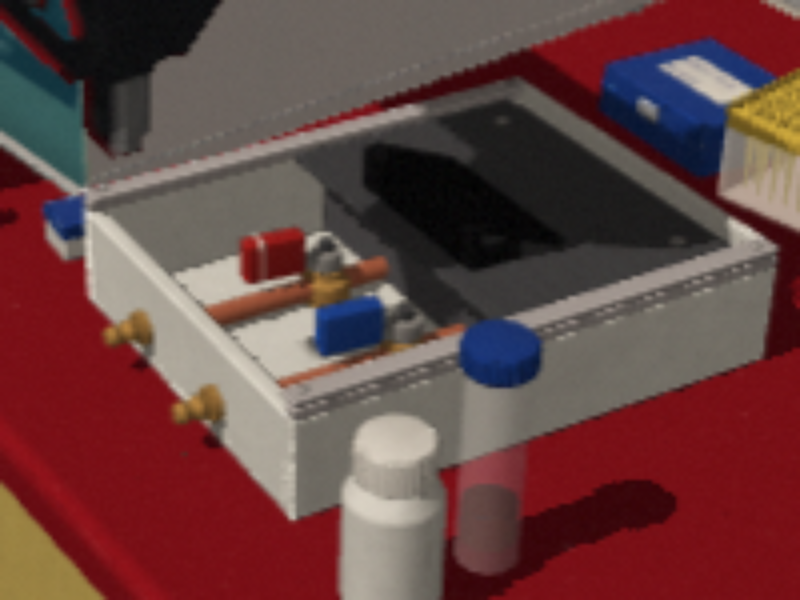

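The cover is fully back (ridge at top-crop pixels 315..490, 178..270). In the side crop, the red handle with the white band (240..303, 232..280) is on the left pipe and blue (316..382, 300..350) is on the right. I'll locate the grips in the box frame.

```bash
python3 - <<'E'
from h import *
z=np.load('side.npz'); p,d=z['p'].astype(int),z['d']; P=cloud('side',d)
v,u=np.mgrid[:480,:640]; w=(u>345)&(u<388)&(v>240)&(v<282)
o=np.array([.5189,-.3391]); X=np.array([.9974,-.0719]); Y=np.array([.0719,.9974])
for n,k in(('red',(p[...,0]>90)&(p[...,1]<60)&(p[...,2]<60)),('blue',(p[...,2]>90)&(p[...,0]<70))):
    k=k&w; m,l,st,c=cv2.connectedComponentsWithStats(k.astype(np.uint8)); j=1+np.argmax(st[1:,4]); k=l==j
    Q=P[k]; b=np.c_[(Q[:,:2]-o)@X,(Q[:,:2]-o)@Y,Q[:,2]]; print(n,st[j],k.sum()); print(np.percentile(b,[3,50,97],axis=0).round(4).tolist())
    lo=b[(b[:,2]<.047)]; print('side face fit y=a x+b',np.polyfit(lo[:,0],lo[:,1],1).round(3))
    ui=v[k]; top=[plane('side',uu,v[k&(u==uu)].min(),.052) for uu in range(st[j][0]+1,st[j][0]+st[j][2]-1,3)]
    print('top edge',[( (t[:2]-o)@X*1000).round(1) for t in top],[((t[:2]-o)@Y*1000).round(1) for t in top])
E
```

```text
red [350 247  16  14  95] 95
[[-0.017, 0.0331, 0.0323], [-0.0082, 0.0373, 0.0488], [0.0127, 0.0449, 0.0536]]
side face fit y=a x+b [-0.218  0.035]
top edge [np.float64(-15.6), np.float64(-14.1), np.float64(-0.9), np.float64(4.5), np.float64(11.9)] [np.float64(42.6), np.float64(32.7), np.float64(43.7), np.float64(40.8), np.float64(41.3)]
blue [369 264  16  15  83] 83
[[-0.0175, -0.0409, 0.0318], [-0.0082, -0.0357, 0.0509], [0.0118, -0.0274, 0.0536]]
side face fit y=a x+b [ 1.078 -0.017]
top edge [np.float64(-14.6), np.float64(-7.7), np.float64(-0.7), np.float64(6.2), np.float64(9.4)] [np.float64(-31.4), np.float64(-31.0), np.float64(-30.7), np.float64(-30.4), np.float64(-36.3)]
```

Call:
{"api": "drive_tool", "payload": {"motion": [{"hand":1,"dx":0.1,"dy":3,"dz":0,"ax":0,"ay":0,"az":0},{"hand":1,"dx":0.2,"dy":3,"dz":0,"ax":0,"ay":0,"az":0},{"hand":1,"dx":0.2,"dy":2.5,"dz":2,"ax":0,"ay":0,"az":0},{"hand":1,"dx":0,"dy":0,"dz":3,"ax":0,"ay":0,"az":0},{"hand":1,"dx":0,"dy":0,"dz":2.5,"ax":0,"ay":0,"az":0}]}}

```text
clock: 8.38
ee_pos: [0.4996, -0.3311, 0.0925]
ee_rot: [[0.066, 0.998, -0.008], [0.998, -0.066, 0.012], [0.011, -0.009, -1.0]]
ft_force: [-0.2, -0.8, 0.1]
opening: 0.0002
grasp_force: 0.0
```

```bash
cat > b.py <<'E'
from h import *
s=manip.sense(); e=s['ee_pos'][:2]+0.022*np.array(s['ee_rot'])[:2,2]-[.5189,-.3391]
print('tip box xy mm',(e@[.9974,-.0719]*1000).round(1),(e@[.0719,.9974]*1000).round(1),'z',(s['ee_pos'][2]-.022).round(4),'F',np.round(s['ft_force'],1),s['clock'])
E
python3 b.py
```

```text
tip box xy mm -20.0 6.8 z 0.0705 F [-0.2 -0.8  0.1] 8.375
```

Call:
{"api": "drive_tool", "payload": {"motion": [{"hand":1,"dx":0,"dy":0,"dz":1.5,"ax":0,"ay":0,"az":0},{"hand":1,"dx":0,"dy":0,"dz":1.3,"ax":0,"ay":0,"az":0},{"hand":1,"dx":0,"dy":0,"dz":0.8,"ax":0,"ay":0,"az":0},{"hand":1,"dx":0.8,"dy":0,"dz":0,"ax":0,"ay":0,"az":0},{"hand":1,"dx":0.7,"dy":0,"dz":0,"ax":0,"ay":0,"az":0}]}}

```text
clock: 9.0
ee_pos: [0.5004, -0.3156, 0.0585]
ee_rot: [[0.066, 0.998, -0.007], [0.998, -0.066, 0.012], [0.011, -0.008, -1.0]]
ft_force: [-0.1, -0.1, 0.4]
opening: 0.0002
grasp_force: 0.0
```

```bash
python3 b.py
```

```text
tip box xy mm -20.3 22.4 z 0.0365 F [-0.1 -0.1  0.4] 9.0
```

Call:
{"api": "drive_tool", "payload": {"motion": [{"hand":1,"dx":0.5,"dy":0,"dz":0,"ax":0,"ay":0,"az":0},{"hand":1,"dx":0.5,"dy":0.1,"dz":0,"ax":0,"ay":0,"az":0},{"hand":1,"dx":0.6,"dy":0.1,"dz":0,"ax":0,"ay":0,"az":0},{"hand":1,"dx":0.6,"dy":0.3,"dz":0,"ax":0,"ay":0,"az":0},{"hand":1,"dx":0.6,"dy":0.4,"dz":0,"ax":0,"ay":0,"az":0}]}}

```text
clock: 9.62
ee_pos: [0.5108, -0.2883, 0.058]
ee_rot: [[0.067, 0.998, -0.009], [0.998, -0.067, 0.012], [0.012, -0.009, -1.0]]
ft_force: [-5.6, -0.8, 0.9]
opening: -0.0003
grasp_force: 2.0
```

```bash
python3 b.py
```

```text
tip box xy mm -12.0 50.3 z 0.036 F [-5.6 -0.8  0.9] 9.625
```

Call:
{"api": "drive_tool", "payload": {"motion": [{"hand":1,"dx":0.4,"dy":0.45,"dz":0,"ax":0,"ay":0,"az":0},{"hand":1,"dx":0.3,"dy":0.45,"dz":0,"ax":0,"ay":0,"az":0},{"hand":1,"dx":0.2,"dy":0.5,"dz":0,"ax":0,"ay":0,"az":0},{"hand":1,"dx":0.2,"dy":0.4,"dz":0,"ax":0,"ay":0,"az":0},{"hand":1,"dx":0,"dy":0.3,"dz":0,"ax":0,"ay":0,"az":0}]}}

```text
clock: 10.25
ee_pos: [0.5328, -0.2784, 0.0579]
ee_rot: [[0.066, 0.998, -0.008], [0.998, -0.066, 0.013], [0.012, -0.009, -1.0]]
ft_force: [-3.6, 3.7, 0.5]
opening: 0.0001
grasp_force: 2.2
```

```bash
python3 b.py
```

```text
tip box xy mm 9.3 61.8 z 0.0359 F [-3.6  3.7  0.5] 10.25
```

Not at a hard stop yet, so I'll press on in small steps.

Call:
{"api": "drive_tool", "payload": {"motion": [{"hand":1,"dx":0,"dy":0.2,"dz":0,"ax":0,"ay":0,"az":0},{"hand":1,"dx":0,"dy":0.2,"dz":0,"ax":0,"ay":0,"az":0},{"hand":1,"dx":0,"dy":0,"dz":0,"ax":0,"ay":0,"az":0}]}}

```text
clock: 10.62
ee_pos: [0.5341, -0.2785, 0.0576]
ee_rot: [[0.067, 0.998, -0.013], [0.998, -0.067, 0.015], [0.014, -0.014, -1.0]]
ft_force: [-22.2, 10.5, 13.5]
opening: -0.0004
grasp_force: 11.8
```

```bash
python3 b.py
```

```text
tip box xy mm 10.5 61.8 z 0.0356 F [-22.2  10.5  13.5] 10.625
```

The handle is on its stop (22 N). Next I retreat forward, go up, and check.

Call:
{"api": "drive_tool", "payload": {"motion": [{"hand":1,"dx":0,"dy":-0.8,"dz":0,"ax":0,"ay":0,"az":0},{"hand":1,"dx":-0.3,"dy":-1.2,"dz":0,"ax":0,"ay":0,"az":0},{"hand":1,"dx":0,"dy":0,"dz":-2.5,"ax":0,"ay":0,"az":0},{"hand":1,"dx":0,"dy":0,"dz":-4,"ax":0,"ay":0,"az":0},{"hand":1,"dx":0,"dy":-2,"dz":-4,"ax":0,"ay":0,"az":0}]}}

```text
clock: 11.25
ee_pos: [0.4976, -0.2813, 0.1646]
ee_rot: [[0.066, 0.998, -0.007], [0.998, -0.066, 0.011], [0.01, -0.008, -1.0]]
ft_force: [-0.0, -0.1, -0.1]
opening: -0.0002
grasp_force: 0.0
```

Call:
{"api": "drive_tool", "payload": {"motion": [{"hand":1,"dx":0,"dy":-4,"dz":-3,"ax":0,"ay":0,"az":0},{"hand":1,"dx":0,"dy":-4,"dz":-2,"ax":0,"ay":0,"az":0},{"hand":1,"dx":0,"dy":0,"dz":0,"ax":0,"ay":0,"az":0}]}}

```text
clock: 11.62
ee_pos: [0.4161, -0.2769, 0.2154]
ee_rot: [[0.069, 0.998, -0.005], [0.998, -0.069, 0.013], [0.013, -0.005, -1.0]]
ft_force: [0.9, -0.2, -0.6]
opening: -0.0
grasp_force: 0.0
```

```bash
python3 b.py; python3 - <<'E'
from h import *
p,d=snap('side'); cv2.imwrite('pics/s3.png',cv2.resize(p[190:340,290:490,::-1],(800,600)))
E
```

```text
tip box xy mm -107.1 55.0 z 0.1934 F [ 0.9 -0.2 -0.6] 11.625
```

View pics/s3.png

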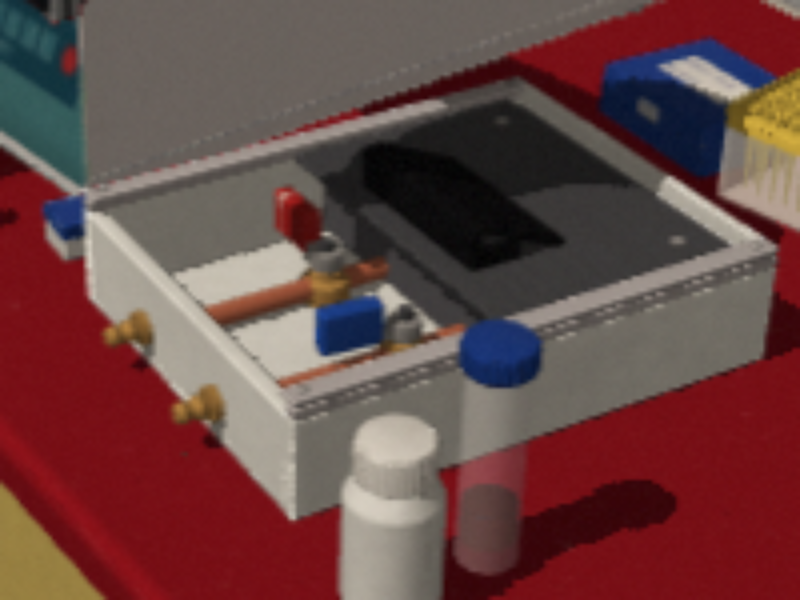

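The red handle now points left to its stop (275..322, 188..245). The blue handle (316..382, 300..350), cover and bystanders stand where they were, and the gripper is clear.

```bash
python3 -c "
from workcell import finish_job; print(finish_job())"
```

```text
the job is handed in; nothing more can be done
None
```

The job is handed in (no verdict was returned): the cover is fully back, the red valve is shut against its stop, the blue handle and the bystanders look unmoved in the last side view (sample jar and oil bottle not in frame), and the arm is clear.

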